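Key switch of the ripening room humidifier

TASK

Start the ripening room's humidifier: take the key with the rectangular bow out of the wooden holder, push it fully home in the keyway on top of the grey switch box (its inner discs are sticky, so wiggle the key a little left and right to work it down past them), then turn it a quarter turn clockwise. The switch springs back, so finish while still gripping the key and holding it turned; leave the round-bowed key, the cheese, the jar and the brush where they are.

Things in the scene. Friction and masses are not known exactly. Their poses are not given: they have to be found in the camera images.
- key: steel key upright in the holder. Origin: centre of the blade's bottom tip; z up towards the bow, x along the blade's width, y its thickness. Blade 14 (x) x 5 (y) mm, 18 mm long, last 2.5 mm slightly tapered; then a round neck 4.8 mm across up to z = 30; then a round steel collar 22 mm across, z = 30 to 34 mm. It fits either way round (half turn about z). About 80 g
- key_bow (a point): centre of that key's bow, 52 mm above the tip, axes as the key: a plain RECTANGULAR black plastic plate 34 mm wide (x), 10 mm thick (y), 36 mm high (18 mm above and below this point), gripped from above across its thickness
- round_key: the other key, not to be used: same size of blade and collar, but its bow is a ROUND black plastic disc 38 mm across, 10 mm thick; it stands in the holder's other slot, 70 mm from the first. Origin and axes as for the key
- holder: wooden block 140 (x) x 50 (y) x 40 mm high, fixed to the table, origin at the centre of its underside. Two slots in its top at x = -35 and +35 mm, 17 (x) x 8 (y) mm, 34 mm deep, hold the two keys (either in either), their collars resting on the block's top; a key lifts straight up out by 30 mm
- keyway (a point): centre of the keyway's mouth in the steel top of the grey switch box (120 x 120 x 110 mm high, fixed, sides along this point's x and y; z up). The slot in the 8 mm thick top is 16.5 (x) x 10.5 (y) mm, so a blade in it can be wiggled 23 degrees (0.4 rad) each way about z. The key is home when its collar meets the top, its tip 30 mm below this point; only about there can it turn
- discs (a point): on the keyway's axis, 10 mm down: top of the upper of two sticky discs (10 to 14 and 16 to 20 mm deep), slots 15.5 x 7 mm, at first 22 to 26 degrees out of line, upper one clockwise from above, lower anticlockwise; each stays where left (0.03 N m). Turn the key 15 to 20 degrees towards the slot, back a touch to unload, press with 10 to 15 N: it drops through; straight force mostly jams
- core (a joint): turn of the lock core (22 to 32 mm deep), rad: 0 at rest with its slot along the keyway's x, growing clockwise seen from above, stop at 1.65. Slot 15.5 x 6.5 mm, so the key must lead it by about 0.1 rad. A spring turns it back (0.05 N m at 0, 0.2 at a quarter turn); with the discs, turning takes up to 0.27 N m
- cheese: pale yellow cheese wheel, 130 mm across, 65 mm high, standing on the table; origin at the centre of its underside
- jar: closed jar with a white lid, 72 mm across, 110 mm high, standing on the table; origin at the centre of its underside
- brush: brush with a handle, lying on the table along its x, handle to -x; origin at its underside
Things that resemble listed ones, but are neither listed nor needed, are in the scene too. What is shaped like the key but blue or orange is not meant.

How it is judged (in metres and radians):
On the way, in this order (a step that is already met when the one before it is completed fails the run):
1. the key is lifted out of its holder (z of key in the frame of holder above 0.042 m), for 0.1 s.
2. the key is home in the keyway, not yet turned (z of key in the frame of keyway below -0.027 m and horizontal distance between key and keyway below 0.005 m and value of joint core below 0.5 rad), for 0.1 s.
At the end, for the whole second after the job is handed in: the core is held turned clockwise by more than 75 degrees (1.31 rad), the key upright within 0.2 rad, its tip at least 26 mm deep and within 5 mm of the keyway's axis, and the fingers still grip the key with more than 2 N (value of joint core above 1.31 rad and z of key in the frame of keyway below -0.026 m and horizontal distance between key and keyway below 0.005 m and angle between key's own z axis and vertical below 0.2 rad and contact force between the fingers and key above 2 N); the arm keeps its last pose, push and grip.
It fails at once if the round-bowed key was moved (distance of round_key from where it was at the start of the episode above 0.015 m).
It fails at once if the cheese was moved (distance of cheese from where it was at the start of the episode above 0.03 m).
It fails at once if the jar was moved (distance of jar from where it was at the start of the episode above 0.03 m).
It fails at once if the brush was moved (distance of brush from where it was at the start of the episode above 0.03 m).
It also fails if it takes over 58 s, if anything falls off the work surface, if the arm or the gripper's body presses on something with over 40 N, if the wrist force passes 120 N, or if a joint passes its speed limit or range.

ROBOT

A 6-joint arm with a two-finger parallel gripper is mounted at the origin on the work surface. World frame = base frame: x ahead of the robot, y to its left, z up, the work surface at z = 0. Lengths are in mm, angles in degrees, forces in N, time in s.
With the tool pointing down it reaches from about 325 to 925 mm from the base axis. Payload 3.1 kg.
Tool frame: the origin (TCP) lies at the very end of the fingers, on their centre line; the grasp point (between the pads) lies grasp_offset behind it (grasp_offset is the distance from the TCP to the grasp point, in mm); z points along the fingers, y is the line along which they close (so a half turn about z gives the same grasp; the last joint's range is limited). The gripper opens to 85 mm and grips with 20 to 120 N. Pads are 22 mm wide; open, the fingers measure 114 mm over their backs; the gripper's body (76 mm by 85 mm) begins 54 mm behind the grasp point. The pads swing forward as they close: fully open they stand 13 mm farther back than shut.
Start: joints at [67.254, 12.427, 92.441, -0, 75.132, -6.429], TCP at [175.584, 599.841, 210.2] pointing down, gripper open.
Joint ranges: [-157.48, 157.48], [-44.54, 120.13], [17.64, 146.25], [-64.5, 244.5], [7.68, 150.69], [-147.95, 147.95]. Speed limits (degrees/s): [159.86, 159.86, 180, 180, 180, 180].

INTERFACE

Orientations are given as [roll, pitch, yaw] about the fixed x, y, z axes, in that order (R = Rz(yaw) Ry(pitch) Rx(roll)).
In Python, from station import * gives the robot as it stands. Calls block until the motion is done:
- goto(position, orientation): joint-space move of the TCP to a pose.
- move_l(position, attitude=None, speed=150): straight line of the TCP; attitude=None keeps the orientation; speed is the mean speed in mm/s.
- move_j(angles): joint-space move.
- grip(opening, squeeze=None): finger opening in mm; squeeze is the grip in N (None keeps the last); returns when the fingers have stopped.
- wait(seconds).
- solve_ik(position, orientation): joint angles nearest the present ones, or None.
- get_obs(): the state.
- get_image(name): name is "scene" or "top" or "wrist"; returns the picture (400x640x3 uint8, red, green, blue); there is no depth.
- get_calibration(name): a dict with "fx", "fy", "cx", "cy" (pixels), "D" ([k1, k2, p1, p2, k3] as OpenCV has them; the pictures are not rectified), "R" (3x3) and "t" (3): a world point X has camera coordinates R X + t; the wrist camera has in their place "mount" (4x4, takes a point from camera to tool coordinates, whose origin is the TCP and whose axes are the flange's). Camera axes: x right, y down, z forward; pixel columns grow to the right and rows downward; lengths in mm; the calibration is good to about 2 mm. A picture is of the moment at which its call begins: read the wrist's pose just before it. get_calibration takes no time and is no camera call.
A pose or a line that the arm cannot do raises Unreachable and nothing moves.
- sign_off(): hands the job in; it is judged then, once.
Trained networks look in the newest picture that a camera, given by its name, has taken for a name from the list of things; names that differ only in an ending like _2 or _b are one class to them, and where a whole thing is asked for, a point or a joint stands for the part that bears it (a point fixed in the world has none). Each returns a list of dicts, best first, with "score" (0 to 1); they miss things now and then, are a little off and sometimes report something else, mostly with a low value. They report only what shows in the picture. A call takes as long as a camera call. They do not tell look-alikes from the thing itself.
- spot_in(name, camera): "extent" ([centre column, centre row, width, height] in pixels, round what is visible of it).
- regions_of(name, camera): "region" (400x640 bool, what is visible of it) and "extent" ([centre column, centre row, width, height] in pixels, round what is visible of it).
The state is a dict: "t": time; "joint_pos": joint angles; "qvel": joint speeds; "effort": joint torques, N m; "tcp_pos": TCP position; "ee_rot": TCP orientation; "wrist_force": force on the tool from outside, world axes, zero at the start; "moment": the same for the moment, N m; "grip_width": finger opening in mm; "grip_force": force on a finger pad.
Only numpy, scipy, OpenCV 4.12 (cv2) and the standard library are available. Lean on these libraries where they do the work, as an engineer would, in place of code of your own. Each camera call takes 0.05 s, during which the arm holds its last target. There are 200 camera calls.

## Working session

There is one attempt and no reset: what is moved stays moved. The work goes in short steps, each a Python script; the robot and the scene stay as the last script left them, time stands still between calls to the robot, and variables do not carry over. Pictures are saved under pics/ and viewed, at most 10 in all, crops included, and the job is handed in when it is done.

```bash
mkdir -p pics; ls; python3 - <<'E'
from station import *
import cv2,numpy as np
for c in ("scene","top"):
    cv2.imwrite(f"pics/{c}0.png",get_image(c)[:,:,::-1])
    k=get_calibration(c); print(c,{a:np.round(v,3).tolist() for a,v in k.items()})
    for n in ("key","round_key","key_bow","holder","keyway","cheese","jar","brush"):
        try: print(n,[(round(d["score"],2),np.round(d["extent"]).tolist()) for d in spot_in(n,c)[:4]])
        except Exception as e: print(n,e)
print(get_calibration("wrist")); o=get_obs(); print(o); print(grasp_offset)
E
```

```text
pics
scene {'fx': 383.957, 'fy': 383.957, 'cx': 324.55, 'cy': 198.644, 'D': [-0.019, 0.0, 0.0, 0.0, 0.0], 'R': [[-0.903, 0.429, 0.011], [0.302, 0.654, -0.694], [-0.305, -0.624, -0.72]], 't': [553.464, -81.22, 1304.264]}
key [(0.69, [393.0, 251.0, 13.0, 15.0]), (0.52, [369.0, 239.0, 9.0, 18.0])]
round_key [(0.61, [300.0, 134.0, 48.0, 25.0]), (0.46, [369.0, 264.0, 10.0, 13.0])]
key_bow [(0.74, [369.0, 237.0, 10.0, 18.0]), (0.58, [393.0, 250.0, 8.0, 13.0]), (0.51, [417.0, 244.0, 8.0, 15.0])]
holder [(0.83, [380.0, 268.0, 56.0, 34.0])]
keyway [(0.62, [332.0, 188.0, 57.0, 62.0])]
cheese [(0.65, [284.0, 248.0, 49.0, 52.0])]
jar [(0.66, [476.0, 333.0, 47.0, 48.0])]
brush [(0.64, [300.0, 134.0, 50.0, 26.0])]
top {'fx': 510.132, 'fy': 510.132, 'cx': 323.327, 'cy': 197.413, 'D': [-0.136, 0.0, 0.0, 0.0, 0.0], 'R': [[0.029, -1.0, -0.009], [-0.993, -0.027, -0.119], [0.118, 0.013, -0.993]], 't': [-17.957, 603.176, 1750.978]}
key [(0.61, [275.0, 227.0, 6.0, 7.0]), (0.46, [300.0, 220.0, 9.0, 7.0]), (0.41, [275.0, 251.0, 8.0, 6.0])]
round_key [(0.54, [274.0, 206.0, 6.0, 6.0])]
key_bow [(0.57, [297.0,
[... 829 characters left out ...]
+00]])}
{'t': 0.9, 'joint_pos': array([ 6.72533557e+01,  1.24241831e+01,  9.24404261e+01,  1.31824543e-03,
        7.51311481e+01, -6.42876116e+00]), 'qvel': array([-0.12498207, -0.0073342 , -0.00552229, -0.0299272 , -0.10242336,
       -0.02768061]), 'effort': array([ 6.95725521e-04, -3.96874881e+01, -3.04264212e+01,  4.61826119e-05,
        5.26671538e-04, -1.15608898e-06]), 'tcp_pos': array([175.58789554, 599.85613995, 210.24105576]), 'ee_rot': array([ 1.79995641e+02, -7.91073676e-04,  1.63681779e+02]), 'wrist_force': array([0.77200658, 0.44433961, 0.40363813]), 'moment': array([-0.02283846,  0.0212725 , -0.01484591]), 'grip_force': 0.0, 'grip_width': 85.70934221582728}
18.700000000000003
```

```bash
python3 - <<'E'
import cv2,numpy as np
s=cv2.imread("pics/scene0.png");t=cv2.imread("pics/top0.png")
a=cv2.resize(s[130:330,240:440],(600,600),interpolation=cv2.INTER_CUBIC)
b=cv2.resize(t[130:290,180:480],None,fx=2.66,fy=2.66,interpolation=cv2.INTER_CUBIC)
cv2.imwrite("pics/a.png",a);cv2.imwrite("pics/b.png",b[:600,:800])
E
```

```text
(no output)
```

View pics/a.png

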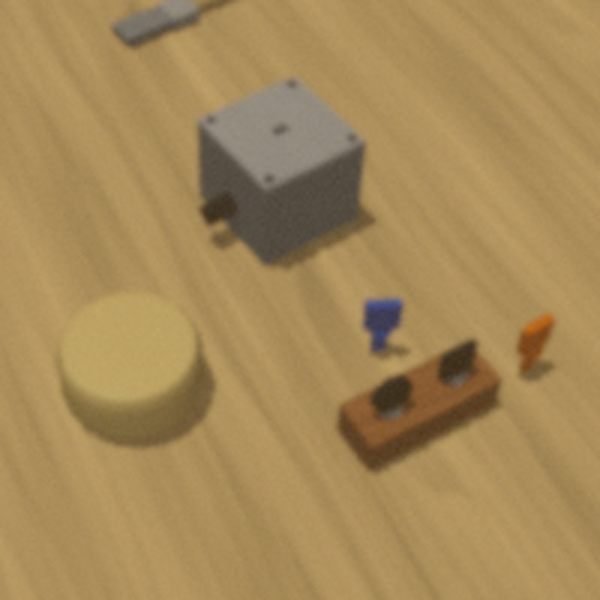

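View pics/b.png

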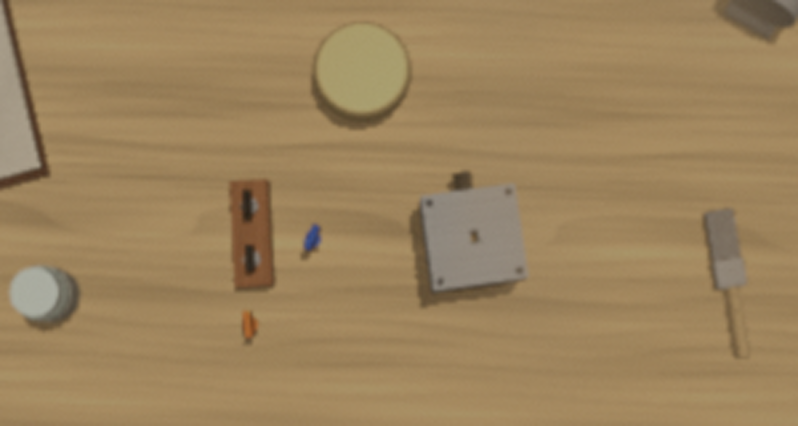

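```bash
cat > h.py <<'E'
from station import *
import cv2,numpy as np
from scipy.spatial.transform import Rotation as Ro
def ray(c,uv,obs=None):
    k=get_calibration(c); K=np.array([[k["fx"],0,k["cx"]],[0,k["fy"],k["cy"]],[0,0,1]])
    p=cv2.undistortPoints(np.array(uv,float).reshape(-1,1,2),K,np.array(k["D"],float)).reshape(-1,2)
    d=np.c_[p,np.ones(len(p))]
    if c=="wrist":
        T=np.array(k["mount"]); R=Ro.from_euler("xyz",obs["ee_rot"],degrees=True).as_matrix()
        return R@T[:3,3]+obs["tcp_pos"], d@(R@T[:3,:3]).T
    R=np.array(k["R"]); return -R.T@np.array(k["t"]), d@R
def at_z(c,uv,z,obs=None):
    o,d=ray(c,uv,obs); return o+d*((z-o[2])/d[:,2])[:,None]
E
python3 - <<'E'
from h import *
np.set_printoptions(precision=1,suppress=True)
f=lambda x,y:(180+x/2.66,130+y/2.66)
print("holder",at_z("top",[f(232,182),f(268,180),f(272,288),f(236,290)],40))
print("bows",at_z("top",[f(247,203),f(250,258)],80), at_z("scene",[(392.7,250)],62))
print("box",at_z("top",[f(420,200),f(512,186),f(525,278),f(434,292),f(475,236)],110))
print("blue,orange",at_z("top",[f(313,236),f(249,325)],50), "jar",at_z("top",[f(35,292)],110),"cheese",at_z("top",[f(362,68)],65))
print(solve_ik([175.6,599.8,300],[180,0,163.7]))
E
```

```text
holder [[594.  195.3  40. ]
 [598.  147.9  40. ]
 [456.3 137.3  40. ]
 [452.3 184.3  40. ]]
bows [[562.8 169.9  80. ]
 [492.3 163.3  80. ]] [[495.3 167.2  62. ]]
box [[ 569.7  -51.5  110. ]
 [ 590.6 -167.1  110. ]
 [ 475.1 -185.5  110. ]
 [ 454.6  -72.   110. ]
 [ 526.2 -121.7  110. ]]
blue,orange [[525.1  85.4  50. ]
 [407.2 164.5  50. ]] jar [[439.1 431.7 110. ]] cheese [[746.  28.  65.]]
[67.3  9.2 86.6  0.  84.2 -6.4]
```

```bash
cat > v.py <<'E'
from h import *
np.set_printoptions(precision=2,suppress=True)
import pickle
def look(name,p,yaw):
    goto(p,[180,0,yaw]); o=get_obs(); im=get_image("wrist")
    cv2.imwrite(f"pics/{name}.png",im[:,:,::-1]); pickle.dump(o,open(f"pics/{name}.pkl","wb")); print(name,o["t"],o["tcp_pos"],o["ee_rot"],o["joint_pos"])
    return o
E
python3 - <<'E'
from v import *
for n,y in (("k185",185),("k5",5)):
    look(n,[494,166,185],y)
    for q in ("key","key_bow","round_key"): print(q,[(round(d["score"],2),np.round(d["extent"],1).tolist()) for d in spot_in(q,"wrist")[:4]])
for n,y in (("b10",10),("b190",190)):
    look(n,[526,-122,210],y)
a=np.hstack([cv2.imread(f"pics/{n}.png")[60:360,120:520] for n in ("k185","k5")])
b=np.hstack([cv2.imread(f"pics/{n}.png")[60:360,120:520] for n in ("b10","b190")])
cv2.imwrite("pics/ab.png",np.vstack([a,b]))
E
```

```text
k185 2.8417 [493.94 166.67 185.13] [ 179.98    0.01 -174.96] [ 10.92   1.06 107.76   0.02  71.16 -84.13]
key [(0.84, [328.4, 103.6, 24.1, 37.2]), (0.68, [319.2, 192.5, 17.5, 42.8])]
key_bow [(0.63, [322.6, 104.2, 20.6, 34.9]), (0.59, [318.8, 194.9, 18.4, 37.3])]
round_key [(0.74, [318.2, 255.9, 22.8, 36.5])]
k5 5.6917 [494.   165.99 185.01] [180.     0.     5.01] [ 10.85   1.06 107.78  -0.    71.16  95.84]
key [(0.85, [313.8, 254.8, 23.2, 44.5]), (0.77, [320.5, 187.4, 19.3, 36.7]), (0.57, [398.7, 159.6, 34.2, 39.2])]
key_bow [(0.84, [313.0, 254.5, 14.7, 40.8]), (0.75, [399.8, 163.9, 35.6, 38.1]), (0.59, [320.8, 188.6, 20.9, 37.5])]
round_key [(0.86, [321.2, 115.0, 23.2, 47.8])]
b10 7.0083 [ 525.89 -121.06  209.73] [-179.94    0.01   10.03] [-20.44   2.06 104.     0.04  73.98  59.52]
b190 9.7083 [ 526.02 -121.9   209.98] [-180.   -0. -170.] [ -20.5     2.06  103.97   -0.     73.97 -120.49]
```

View pics/ab.png

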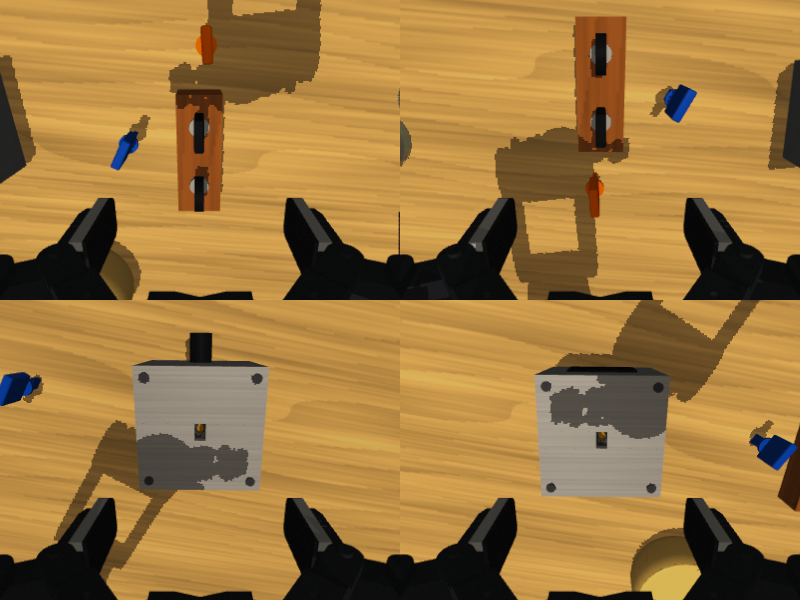

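```bash
cat > fit.py <<'E'
from v import *
from scipy.optimize import minimize
S=4
def proj(P,o):
    k=get_calibration("wrist"); T=np.eye(4);T[:3,:3]=Ro.from_euler("xyz",o["ee_rot"],degrees=True).as_matrix();T[:3,3]=o["tcp_pos"]
    W=np.linalg.inv(T@np.array(k["mount"])); K=np.array([[k["fx"],0,k["cx"]],[0,k["fy"],k["cy"]],[0,0,1]])
    return cv2.projectPoints(P,cv2.Rodrigues(W[:3,:3])[0],W[:3,3],K,np.array(k["D"],float))[0].reshape(-1,2)
def corners(p,L,W,zs):
    a=np.radians(p[2]);c,s=np.cos(a),np.sin(a)
    return np.array([[p[0]+c*x-s*y,p[1]+s*x+c*y,z] for z in zs for x in (-L/2,L/2) for y in (-W/2,W/2)])
def fit(mask,roi,o,p0,L,W,zs):
    x,y,w,h=roi; M=cv2.resize(mask[y:y+h,x:x+w].astype(np.float32),None,fx=S,fy=S,interpolation=cv2.INTER_LINEAR)
    def cost(p):
        q=(proj(corners(p,L,W,zs),o)-[x,y]+.5)*S-.5
        I=np.zeros(M.shape,np.uint8); cv2.fillConvexPoly(I,cv2.convexHull(np.round(q*16).astype(np.int32)),1,shift=4)
        return 1-np.minimum(I,M).sum()/np.maximum(I,M).sum()
    r=minimize(cost,p0,method="Nelder-Mead",options=dict(initial_simplex=np.array(p0)+[[0,0,0],[3,0,0],[0,3,0],[0,0,5]],xatol=.01,fatol=1e-4))
    return r.x,1-r.fun
E
python3 - <<'E'
from fit import *
L=lambda n:(cv2.imread(f"pics/{n}.png"),pickle.load(open(f"pics/{n}.pkl","rb")))
for n,roi in (("k185",(300,165,40,52)),("k5",(300,162,40,50))):
    im,o=L(n); m=im.max(2)<50; x,y,w,h=roi
    print(n,*fit(m,roi,o,[494,166,5],34,10,[44,80]), m[y:y+h,x:x+w].sum())
    # holder: brown
scr={"b10":[(264,138),(377,139),(269,241),(370,241)],"b190":[(266,146),(378,147),(271,248),(371,249)]}
for n,roi in (("b10",(308,178,24,26)),("b190",(310,186,24,26))):
    im,o=L(n); f=im.astype(int); x,y,w,h=roi
    sub=f[y:y+h,x:x+w]; bg=np.median(sub.reshape(-1,3),0)
    m=np.abs(f-bg).max(2)>55
    print(n,*fit(m,roi,o,[526,-122,10],16.5,10.5,[110]), m[y:y+h,x:x+w].sum(),bg)
    c=[]
    for u,v in scr[n]:
        g=f[v-8:v+9,u-8:u+9].sum(2); wt=np.clip(0.6*np.median(g)-g,0,None); yy,xx=np.mgrid[-8:9,-8:9]
        c.append((u+(wt*xx).sum()/wt.sum(),v+(wt*yy).sum()/wt.sum()))
    P=at_z("wrist",c,110,o)[:,:2]; d=[P[0]-P[2],P[1]-P[3],P[1]-P[0],P[3]-P[2]]
    print(P.mean(0),[ (round(np.degrees(np.arctan2(q[1],q[0]))%90,2),round(np.hypot(*q),1)) for q in d])
vis=[cv2.resize(L(n)[0][y:y+60,x:x+60],(300,300),interpolation=0) for n,x,y in (("k185",290,160),("k5",290,155),("b10",290,160),("b190",290,170))]
cv2.imwrite("pics/z.png",np.vstack([np.hstack(vis[:2]),np.hstack(vis[2:])]))
E
```

```text
k185 [496.97 163.95   4.64] 0.8654739856719971 388
k5 [497.64 167.67   5.45] 0.8849629163742065 407
b10 [ 529.73 -118.41    7.47] 0.8793729543685913 181 [125. 139. 148.]
[ 529.51 -118.19] [(np.float64(9.44), np.float64(100.0)), (np.float64(9.34), np.float64(99.7)), (np.float64(9.47), np.float64(99.9)), (np.float64(9.6), np.float64(99.8))]
b190 [ 529.64 -121.93    8.96] 0.89107745885849 186 [136. 151. 160.]
[ 529.55 -121.61] [(np.float64(9.42), np.float64(99.8)), (np.float64(9.43), np.float64(99.4)), (np.float64(9.39), np.float64(99.9)), (np.float64(9.61), np.float64(99.9))]
```

View pics/z.png

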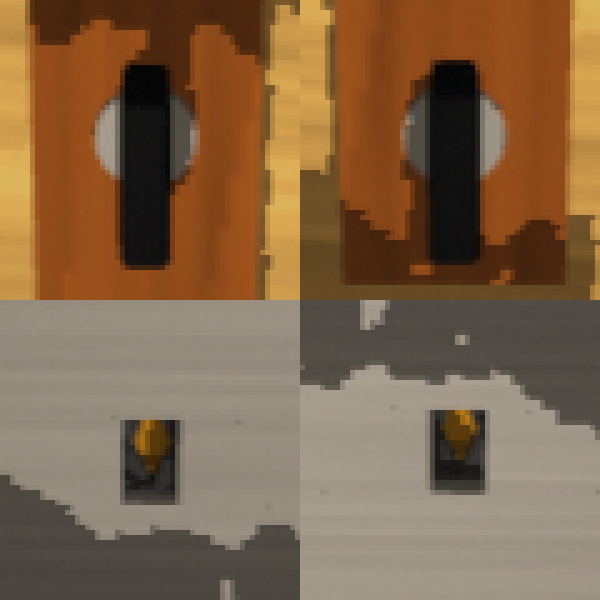

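```bash
python3 - <<'E'
from v import *
K=[497.3,165.8]; g=[180,0,185.1]
grip(36,80); goto(K+[150],g); move_l(K+[50],g,120)
wait(0.2); o=get_obs(); print(o["t"],o["tcp_pos"],o["wrist_force"],o["grip_width"])
grip(0,80); o=get_obs(); print(o["t"],o["tcp_pos"],o["ee_rot"],o["grip_width"],o["grip_force"],o["wrist_force"],o["moment"])
move_l(K+[195],g,120); wait(.2)
o=look("g",K+[195],185.1); print(o["grip_width"],o["grip_force"],o["wrist_force"])
im=cv2.imread("pics/g.png"); cv2.imwrite("pics/g2.png",cv2.resize(im[200:400,170:470],(800,533)))
E
```

```text
12.6083 [498.19 166.01  51.04] [ 0.93 -0.36 -0.5 ] 36.15777126661894
12.975 [497.89 165.9   50.69] [ 180.      0.07 -174.9 ] 7.4316859062802125 79.18718934059143 [ 0.09 -0.27  3.04] [-0.06  0.07  0.01]
g 14.7833 [497.27 165.81 194.89] [-180.     -0.01 -174.9 ] [ 10.77   0.89 106.85   0.    72.28 -84.34]
7.000829250547915 78.62027049064636 [ 0.86 -0.75 -0.84]
```

View pics/g2.png

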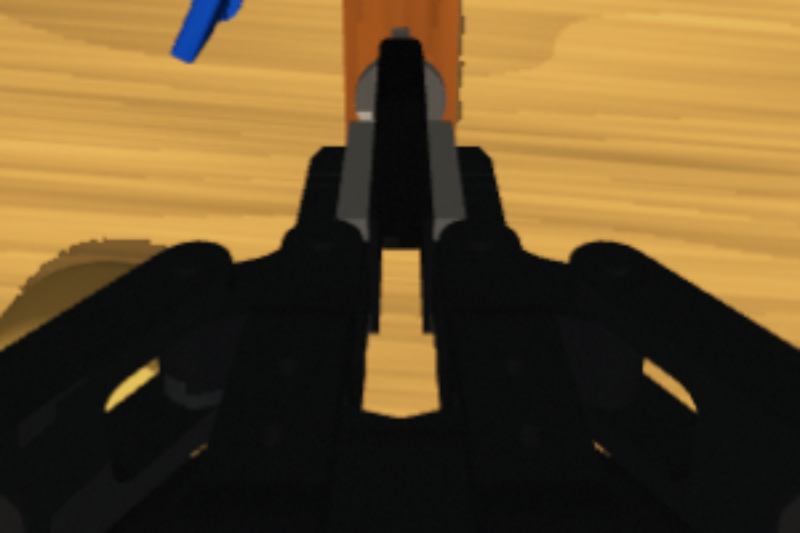

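```bash
cat > ins.py <<'E'
from v import *
X=[530.15,-120.0]; Z0=150.7; Y0=189.45   # TCP z at tip depth 0
def mv(depth,yaw,sp=40,xy=X): move_l([xy[0],xy[1],Z0-depth],[180,0,Y0+yaw],sp)
def st(s=""):
    o=get_obs(); print(s,"t%.1f"%o["t"],"depth %.1f"%(Z0-o["tcp_pos"][2]),"xy",o["tcp_pos"][:2]-X,"yaw %.1f"%((o["ee_rot"][2]-Y0+180)%360-180),"F",np.round(o["wrist_force"],1),"Mz %.3f"%o["moment"][2],"gf %.0f"%o["grip_force"],"w %.2f"%o["grip_width"]); return o
def press(d0,d1,yaw,fmax=12,step=.7,xy=X):
    d=d0
    while d<d1:
        d=min(d+step,d1); mv(d,yaw,25,xy); o=get_obs()
        if o["wrist_force"][2]>fmax: break
    st("press cmd %.1f yaw %.0f"%(d,yaw)); return d
E
python3 - <<'E'
from ins import *
goto(X+[195],[180,0,Y0]); mv(-3,0,100); wait(.2); o=st("above"); print(o["joint_pos"])
d=press(-3,9,0,8,1.5)
E
```

```text
above t16.7 depth -4.0 xy [ 0.73 -0.21] yaw 0.0 F [ 0.1  0.2 -0.7] Mz 0.015 gf 79 w 7.15
[ -20.15    5.73  106.32   -0.     67.84 -119.6 ]
press cmd 9.0 yaw 0 t18.7 depth 9.2 xy [-0.12  0.05] yaw -0.0 F [ 0.1 -0.1 -1.5] Mz -0.015 gf 79 w 7.66
```

```bash
python3 - <<'E'
from ins import *
mv(9,-20); st("cw"); mv(9,-18); d=press(9,15.2,-18,12,.8)
E
```

```text
cw t19.2 depth 9.0 xy [ 0.04 -0.02] yaw -19.9 F [ 0.2  0.5 -1.3] Mz 0.036 gf 79 w 7.30
press cmd 15.2 yaw -18 t21.5 depth 15.3 xy [-0.07  0.02] yaw -18.0 F [ 0.8  0.3 -1.1] Mz 0.014 gf 79 w 6.86
```

```bash
python3 - <<'E'
from ins import *
mv(15,20); st("ccw"); mv(15,18); st(); d=press(15,21,18,12,.8)
if d>=21:
    mv(21,-2); st("back"); mv(21,0); d=press(21,30.3,0,13,.8)
E
```

```text
ccw t22.3 depth 15.1 xy [-0.15  0.13] yaw 19.9 F [-0.4  0.9 -1.2] Mz 0.020 gf 79 w 7.04
 t22.5 depth 15.1 xy [-0.08  0.08] yaw 18.0 F [-1.4  0.1 -1.3] Mz -0.035 gf 79 w 7.64
press cmd 21.0 yaw 18 t24.5 depth 21.0 xy [-0.02  0.01] yaw 18.0 F [-0.3  0.  -0.3] Mz -0.009 gf 79 w 7.24
back t25.0 depth 21.0 xy [ 0.03 -0.05] yaw -1.9 F [ 0.2 -0.2 -1.4] Mz 0.065 gf 79 w 7.08
press cmd 30.3 yaw 0 t28.3 depth 30.0 xy [ 0.08 -0.02] yaw -0.0 F [-1.2  0.1  1.6] Mz 0.003 gf 79 w 7.45
```

```bash
python3 - <<'E'
from ins import *
d=press(30.3,33,0,8,.4); wait(.2); st()
for y in (-30,-60,-90,-97): mv(d,y,40); st("turn")
wait(.3); st("end")
E
```

```text
press cmd 31.5 yaw 0 t29.0 depth 30.0 xy [ 0.27 -0.08] yaw 0.0 F [-3.6  1.   8.5] Mz -0.018 gf 80 w 7.24
 t29.2 depth 30.1 xy [ 0.26 -0.05] yaw 0.0 F [-4.2  1.6  8.8] Mz -0.007 gf 80 w 7.14
turn t29.9 depth 30.0 xy [ 0.6  -0.31] yaw -30.0 F [-2.9  0.7  8.1] Mz 0.114 gf 80 w 7.17
turn t30.6 depth 30.0 xy [ 0.55 -0.52] yaw -59.9 F [-1.2 -0.7  7.7] Mz 0.151 gf 80 w 7.10
turn t31.2 depth 30.0 xy [ 0.33 -0.65] yaw -89.9 F [-3.5 -0.4  8.1] Mz 0.236 gf 80 w 6.83
turn t31.5 depth 30.0 xy [ 0.29 -0.72] yaw -96.9 F [-3.4  0.8  7. ] Mz 0.178 gf 80 w 7.15
end t31.8 depth 30.0 xy [ 0.3 -0.7] yaw -96.9 F [-3.5  0.5  8.4] Mz 0.251 gf 80 w 7.25
```

```bash
python3 - <<'E'
from v import *
cv2.imwrite("pics/e.png",cv2.resize(get_image("wrist")[150:350,170:470,::-1],(800,533)))
E
```

```text
(no output)
```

View pics/e.png

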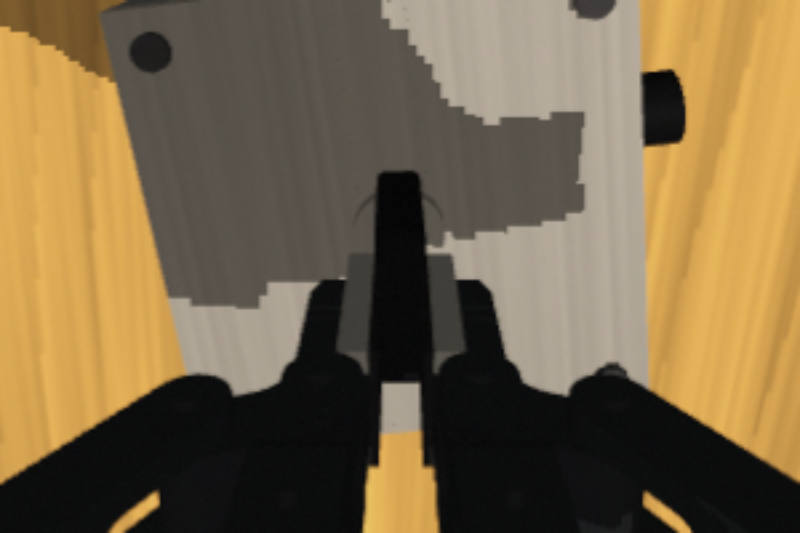

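The bow (column 398, rows 175–380) is still aligned with the pads and turned about 97° to the box. The collar sits flush on the box top, so I'm handing in.

```bash
python3 -c "
from station import *
print(sign_off())"
```

```text
the job is handed in; nothing more can be done
None
```

I handed the job in with the rectangular-bowed key home in the keyway, turned about 97° clockwise and still held at about 80 N after about 32 s; I couldn't read the core angle directly, and no verdict came back.

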